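# Empty the tube shaker at the end of a run and leave it airing

## Robot

A 6-joint arm with a two-finger parallel gripper is mounted at the origin on the work surface. World frame = base frame: x ahead of the robot, y to its left, z up, the work surface at z = 0. Lengths are in m, angles in rad, forces in N, time in s.
With the tool pointing down it reaches from about 0.375 to 0.825 m from the base axis. Payload 5.5 kg.
Tool frame: the origin (TCP) lies at the centre of the arm's flange, where the gripper is bolted on; the fingertips stand 173 mm ahead of it and the grasp point (between the pads) lies 155 mm ahead of it; z points along the fingers, x is the direction in which the jaws open and shut, and the axes are right-handed (so a half turn about z gives the same grasp; the last joint's range is limited). The gripper opens to 85 mm and grips with 20 to 120 N. Pads are 22 mm wide; open, the fingers measure 114 mm over their backs; the gripper's body (76 mm by 85 mm) begins 54 mm behind the grasp point. The pads swing forward as they close: fully open they stand 13 mm farther back than shut.
Start: joints at [-1.235, 0.314, -0.047, 1.21, 0, 1.571], TCP at [0.198, -0.566, 0.405] pointing down, gripper open.
Joint ranges: [-2.67, 2.67], [-0.69, 1.73], [-1.03, 1.25], [-2.08, 2.16], [-1.42, 1.45], [-3.14, 3.14]. Speed limits (rad/s): [2.39, 2.39, 3.01, 3.14, 3.14, 3.14].

## Interface

Orientations are given as a unit quaternion [w, x, y, z].
In Python, from workcell import reach, movel, set_joints, command_gripper, hold, inverse_kinematics, read_state, snapshot, calibration, Unreachable, finish_job gives the robot as it stands. Calls block until the motion is done:
- reach(position, orientation): joint-space move of the TCP to a pose.
- movel(position, rot=None, velocity=0.15): straight line of the TCP; rot=None keeps the orientation; velocity is the mean speed in m/s.
- set_joints(angles): joint-space move.
- command_gripper(opening, grasp_force=None): finger opening in m; grasp_force is the grip in N (None keeps the last); returns when the fingers have stopped.
- hold(seconds).
- inverse_kinematics(position, orientation): joint angles nearest the present ones, or None.
- read_state(): the state.
- snapshot(name): name is "scene" or "top"; returns (picture, depth): 384x512x3 uint8, blue, green, red; 384x512 float32, m along the optical axis (not along the pixel's ray), 0 where there is no reading.
- calibration(name): a dict with "K" (3x3 intrinsics, pixels), "distortion" ([k1, k2, p1, p2, k3] as OpenCV has them; the pictures are not rectified), "camera_from_world" (4x4, takes a point from world to camera coordinates). Camera axes: x right, y up, looking along -z (the intrinsics and any distortion apply to the point x, -y, -z); pixel columns grow to the right and rows downward; lengths in m; the calibration is good to about 2 mm. A picture is of the moment at which its call begins. calibration takes no time and is no camera call.
A pose or a line that the arm cannot do raises Unreachable and nothing moves.
- finish_job(): hands the job in, once; it reports no verdict.
The state is a dict: "time_s": time; "joints": joint angles; "dq": joint speeds; "tau": joint torques, N m; "ee_pos": TCP position; "ee_rot": TCP orientation; "force": force on the tool from outside, world axes, zero at the start; "wrist_torque": the same for the moment, N m; "gripper_width": finger opening in m.
Only numpy, scipy, OpenCV 4.12 (cv2) and the standard library are available. Lean on these libraries where they do the work, as an engineer would, in place of code of your own. Each camera call takes 0.05 s, during which the arm holds its last target. There are 200 camera calls.

## Task

The heated tube shaker has finished: raise its lid and prop it open on its own rod, with the bent end of the rod sitting in the hole in the lid, before you touch any rack inside. Then move every tube rack from the shaker's carriage to the blue tray, standing upright in it, and push the carriage by its orange tab to the right until it clicks home into its parking detent. Leave the lid standing on the rod so that the chamber can air, and do not disturb the other things on the bench.

Things in the scene. Friction and masses are not known exactly. Their poses are not given: they have to be found in the camera images.
- shaker: tube shaker: white bench-top box 330 mm deep, 431 mm wide, fixed; front (a grey panel) towards the robot within 0.12 rad. Origin: centre of its underside; x to its back, y to its left. The chamber under the lid is 180 mm deep, 407 mm wide, rim 108 mm and floor 38 mm above the bench; its inner front face lies at x = -153 mm. The racks' row is at x = -95 mm.
- lid_hinge (a point): middle of the hinge line of the lid, 110 mm above the bench, 35 mm behind the shaker's origin. Its axes are the lid's own and turn with it: y along the hinge line, -x from the hinge to the lid's front edge (195 mm away), z the lid's outer normal.
- lid_handle (a point): middle of the black round grip bar of the lid handle: 10 mm thick, 100 mm long, along the lid's y, an equal bar at each end joining it to the lid's front edge 37 mm behind it. It lies 232 mm from the hinge line and, with the lid shut, 116 mm above the bench and 27 mm clear of the shaker's front face. Axes as the lid's.
- lid (a joint): opening angle of the lid, rad: 0 shut (the start), 1.53 at its stop, nearly upright. The lid (0.5 kg, 12 mm thick, clear window in a white frame, steel strip along its right edge) needs 3 to 5 N at the handle. Its damped hinge holds it above about 1.46; left lower without the rod it sinks shut. On the rod it rests at about 1.27.
- lid_hole (a point): middle of the mouth, on the lid's underside, of the hole through the steel strip along the lid's right side: 13 mm along the lid's x, 14 mm along its y, 100 mm from the hinge line. It takes the end pin of the rod. Axes as the lid's.
- rod_pivot (a point): pivot of the steel prop rod, inside the chamber near its right wall, 80 mm above the bench, 45 mm ahead of the hinge line. The rod swings about an axis parallel to the hinge line. Axes are the rod's own: -x points along the rod to its bent end.
- rod_grip (a point): middle of the red sleeve on the rod (14 mm thick, 26 mm long along the rod, 114 mm from the pivot). The rod is 8 mm thick, 126 mm long; right at the end of the sleeve it bends up into a pin with a collar. Stowed, it has 26 mm free beside the sleeve to the right wall, 25 mm or more to the carriage and 35 mm below. Axes as the rod's.
- rod_collar (a point): middle of the upper face of the flat collar (20 mm in the swing plane, 11 mm across) at the rod's bent end, from which the 8 mm pin stands out 18 mm. With the rod in place this point is at the mouth of the lid's hole.
- rod (a joint): swing of the prop rod, rad: 0 stowed, level and pointing to the front (the start); it swings up and back, 1.57 upright, stop at 1.78. Its stiff pivot keeps it where it is left (about 1 N at the sleeve moves it). In the hole it stands at about 1.63. Left between 1.68 and its stop, or leaning on the raised lid, its pin finds the hole when the lid is lowered gently.
- carriage (a joint): carriage on its slide, m: 0 at the left end (the start), it runs to the right (-y of the shaker) to 0.045, home. It slides with 1 to 2 N up to 0.029, where it meets the spring detent: about 8 N take it past the crest at 0.0375, then it snaps on to 0.045 and stays.
- carriage_tab (a point): point on the orange upright tab at the carriage's left end: a plate 30 mm along x, 6 mm thick along y, top 101 mm above the bench; this point is 88 mm above the bench. 25 mm are free to its left, 32 mm to its right. The black carriage has four places along y, 65 mm apart, with ribs 8 mm high around each. Axes as the shaker's.
- rack0: clear rack with six tubes with white caps, one rigid piece of 0.09 kg: 48 mm along its x, 36 mm along its y, block 32 mm high, caps to 46 mm. Origin: centre of its underside. Two to four racks are present, each at first upright in a place of the carriage, underside 58 mm above the bench, x as the shaker's within 0.03 rad; beside it in y 29 mm or more to the next rack, 32 mm to the tab.
- rack1: as rack0, with blue caps; may be absent
- rack2: as rack0, with yellow caps; may be absent
- rack3: as rack0, with green caps; may be absent
- tray: blue open tray on the bench, left of the shaker: 280 mm along its x, 122 mm along its y, walls 4 mm thick and 22 mm high, floor 4 mm thick, 0.9 kg, loose. Origin: centre of its underside. Four racks fit in a row along its x, each with its 48 mm side along the row.
- wash_bottle: bystander: white bottle with red cap, 60 mm wide, 150 mm high, right of the shaker. Origin: centre of its underside.
- tip_box: bystander: blue and clear tip box 85 x 120 x 60 mm, right of the shaker. Origin: centre of its underside.
- bench_rack: bystander: clear rack 170 x 90 mm, tubes to 39 mm high, on the bench left of the tray. Origin: centre of its underside.
- timer: bystander: white timer 55 x 70 x 25 mm, right of the shaker. Origin: centre of its underside.
- reagent_jar: bystander: amber jar 64 mm wide, 70 mm high, behind the tray. Origin: centre of its underside.
- beaker: bystander: glass beaker 66 mm wide, 75 mm high, left of the shaker at the back. Origin: centre of its underside.

How it is judged:
By the outcome, as a careful person would: the job done as asked, in the order asked, and still so for the second after the job is handed in, with the robot touching nothing.
Of rack0, rack1, rack2, rack3 only 2 to 4 are there at a start; the rules pass over those that are not, and their reading is None.
At some moment in a run one of tray may be knocked a few centimetres aside while the robot is not near it.
Once in a run the grip may slacken for a moment while it holds something.
It also fails if it takes over 210 s, if anything falls off the work surface, if the arm or the gripper's body presses on something with over 40 N, if the wrist force passes 120 N, or if a joint passes its speed limit or range.

## Working session

There is one attempt and no reset: what is moved stays moved. The work goes in short steps, each a Python script; the robot and the scene stay as the last script left them, time stands still between calls to the robot, and variables do not carry over. Pictures are saved under pics/ and viewed, about 12 in all and at most 16, crops included, and the job is handed in when it is done.

```bash
ls; mkdir -p pics
python3 - <<'E'
from workcell import *
import cv2, numpy as np
print(read_state())
for n in ("scene","top"):
    im,d=snapshot(n); cv2.imwrite(f"pics/{n}0.png",im); np.save(f"pics/{n}0.npy",d)
    c=calibration(n); print(n,c); print((d>0).mean())
E
```

```text
pics
{'time_s': 0.0, 'joints': array([-1.23500814e+00,  3.14227149e-01, -4.80617454e-02,  1.21017280e+00,
       -2.45254301e-05,  1.57082285e+00]), 'dq': array([ 0.00049691, -0.00161459,  0.00030638,  0.00070032,  0.00041571,
       -0.00080332]), 'tau': array([-8.40271496e-04, -5.39591181e+01,  3.39749444e+01,  1.90870831e-02,
        4.83768963e-05,  7.87450638e-07]), 'ee_pos': array([ 0.19761587, -0.5662381 ,  0.40384123]), 'ee_rot': array([-4.72118334e-04,  8.15318187e-01, -5.79012573e-01, -6.86015232e-04]), 'force': array([ 0.13128126,  0.49979967, -0.56273572]), 'wrist_torque': array([ 0.01861715,  0.02556847, -0.03754994]), 'gripper_width': 0.08520883918105654}
scene {'K': array([[348.29054002,   0.        , 252.07398683],
       [  0.        , 348.29054002, 190.59216792],
       [  0.        ,   0.        ,   1.        ]]), 'distortion': array([-0.00566397,  0.        ,  0.        ,  0.        ,  0.        ]), 'camera_from_world': array([[-0.53092186,  0.84721107,  0.01885159,  0.27688664],
       [-0.54271145, -0.35701797,  0.76026473,  0.26035764],
       [ 0.65083505,  0.39341019,  0.64933979, -1.5400259 ],
       [ 0.        ,  0.        ,  0.        ,  1.        ]])}
0.9960988362630209
top {'K': array([[377.59283495,   0.        , 256.88097197],
       [  0.        , 377.59283495, 190.58775883],
       [  0.        ,   0.        ,   1.        ]]), 'distortion': array([0.01399243, 0.        , 0.        , 0.        , 0.        ]), 'camera_from_world': array([[-0.01152749, -0.99971792,  0.0207654 ,  0.00954275],
       [ 0.98281774, -0.00750186,  0.18442617, -0.59492642],
       [-0.18421836,  0.02253457,  0.98262698, -1.3434544 ],
       [ 0.        ,  0.        ,  0.        ,  1.        ]])}
0.9958394368489584
```

View pics/scene0.png

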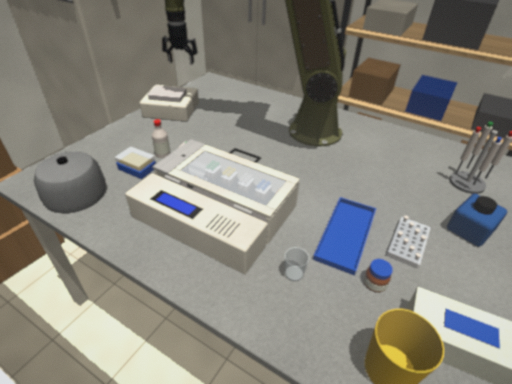

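View pics/top0.png

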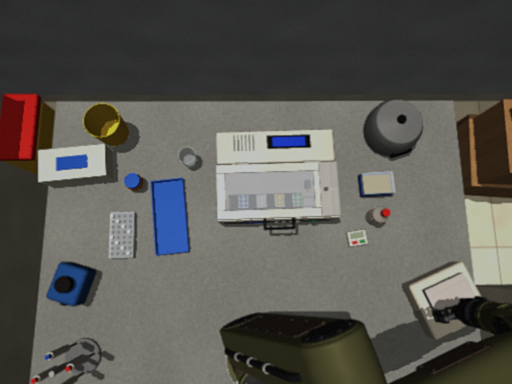

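```bash
cat > h.py <<'E'
from workcell import *
import cv2, numpy as np
from scipy.spatial.transform import Rotation as R
def cloud(n,d):
    c=calibration(n); v,u=np.mgrid[:384,:512]
    p=cv2.undistortPoints(np.stack([u,v],-1).reshape(-1,1,2).astype(float),c["K"],c["distortion"]).reshape(384,512,2)
    P=np.stack([p[...,0]*d,-p[...,1]*d,-d],-1); M=c["camera_from_world"]
    return (P-M[:3,3])@M[:3,:3]
def plane(n,uv,z):
    """world points where pixel rays meet height z"""
    c=calibration(n); uv=np.array(uv,float).reshape(-1,1,2)
    p=cv2.undistortPoints(uv,c["K"],c["distortion"]).reshape(-1,2); M=c["camera_from_world"]
    r=np.c_[p[:,0],-p[:,1],-np.ones(len(p))]@M[:3,:3]; o=-M[:3,:3].T@M[:3,3]
    return o+r*((z-o[2])/r[:,2])[:,None]
def pix(n,P):
    c=calibration(n); M=c["camera_from_world"]; q=np.atleast_2d(P)@M[:3,:3].T+M[:3,3]
    return cv2.projectPoints(q*[1,-1,-1],np.zeros(3),np.zeros(3),c["K"],c["distortion"])[0].reshape(-1,2)
def save(name,im,box=None,f=1):
    if box: im=im[box[1]:box[3],box[0]:box[2]]
    cv2.imwrite("pics/"+name,cv2.resize(im,None,fx=f,fy=f,interpolation=cv2.INTER_CUBIC))
E
python3 - <<'E'
from h import *
im=cv2.imread("pics/top0.png"); d=np.load("pics/top0.npy")
W=cloud("top",d)
print("bench z",np.median(W[260:300,150:200,2]))
m=np.zeros((384,512),bool); m[120:235,205:350]=1
m&=(W[...,2]>0.085)
pts=W[m]; print(len(pts),pts.min(0),pts.max(0))
print("minAreaRect",cv2.minAreaRect(pts[:,:2].astype(np.float32)))
print(np.round(W[120:240:5,230,:],3).tolist())
# right/left/back edges of lower box: white with z>0.03
hsv=cv2.cvtColor(im,cv2.COLOR_BGR2HSV)
for nm,lo,hi,box,z in (("tray",(105,120,60),(125,255,255),(140,170,200,265),0.01),):
    k=cv2.inRange(hsv,lo,hi); s=np.zeros_like(k); s[box[1]:box[3],box[0]:box[2]]=k[box[1]:box[3],box[0]:box[2]]
    p=W[s>0]; print(nm,np.percentile(p[:,2],[5,50,95])); print(cv2.minAreaRect(p[:,:2].astype(np.float32)))
# handle
k=(im.max(2)<60); s=np.zeros_like(k); s[215:236,258:302]=k[215:236,258:302]
p=W[s]; print("handle",len(p),np.percentile(p,[2,50,98],axis=0))
save("c1.png",im,(205,120,350,245),5)
E
```

```text
bench z -0.0008293363717030884
10910 [ 0.33732527 -0.28283322  0.0851517 ] [0.81856749 0.15271125 1.42963639]
minAreaRect ((0.5769001841545105, -0.06566333770751953), (0.4737706482410431, 0.4312949776649475), 1.4803577661514282)
[[0.893, 0.106, -0.001], [0.871, 0.106, 0.002], [0.85, 0.106, 0.001], [0.793, 0.101, 0.107], [0.774, 0.101, 0.107], [0.755, 0.101, 0.106], [0.739, 0.101, 0.098], [0.718, 0.101, 0.106], [0.698, 0.101, 0.107], [0.676, 0.1, 0.123], [0.657, 0.1, 0.124], [0.64, 0.1, 0.12], [0.622, 0.1, 0.118], [0.604, 0.1, 0.119], [0.586, 0.1, 0.119], [0.569, 0.1, 0.114], [0.551, 0.1, 0.115], [0.533, 0.1, 0.118], [0.515, 0.1, 0.117], [0.497, 0.1, 0.124], [0.481, 0.1, 0.11], [0.474, 0.106, -0.001], [0.455, 0.106, -0.005], [0.436, 0.106, -0.001]]
tray [-0.00172309  0.00381883  0.02081191]
((0.44281965494155884, 0.27766990661621094), (0.4674776494503021, 0.2466866374015808), 38.6534423828125)
handle 226 [[ 0.43789152 -0.15791726 -0.00539251]
 [ 0.46779711 -0.07633118  0.11519371]
 [ 0.48429224 -0.01081145  0.12423934]]
```

View pics/c1.png

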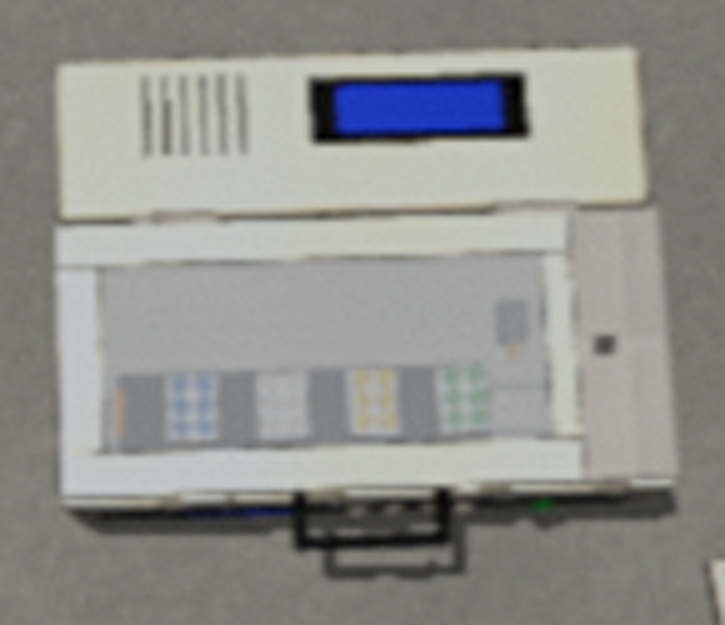

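Run:
```python
from h import *
im=cv2.imread("pics/top0.png"); d=np.load("pics/top0.npy"); W=cloud("top",d)
f=lambda p:np.array(p)/5+[205,120]-0.4
c=plane("top",f([(57,65),(637,47),(648,198),(58,217)]),0.108); print("back top corners\n",c.round(4))
l=plane("top",f([(57,228),(62,495),(675,478),(660,208)]),0.122); print("lid corners\n",l.round(4))
m=np.zeros((384,512),bool); m[126:168,205:350]=1; m&=(W[...,2]>0.095)&(W[...,2]<0.115)
print(cv2.minAreaRect(W[m][:,:2].astype(np.float32)))
print("hole",plane("top",f([(604,345)]),0.122))
print("handle bar",plane("top",f([(297,545),(448,537)]),0.116))
# dark pixels in handle
g=im.max(2).astype(int); print(g[226:233,262:298:3])
hsv=cv2.cvtColor(im,cv2.COLOR_BGR2HSV)
k=cv2.inRange(hsv,(105,120,60),(125,255,255)); k[:, :145]=0;k[:,200:]=0;k[:170]=0;k[265:]=0
cs=max(cv2.findContours(k,0,2)[0],key=cv2.contourArea)
q=plane("top",cs.reshape(-1,2),0.022); print("tray",cv2.minAreaRect(q[:,:2].astype(np.float32)))
for nm,p in zip("BWYG",[(192,405),(283,403),(375,402),(466,398)]): print(nm,plane("top",f([p]),0.104))
print("tab",plane("top",f([(118,412)]),0.101))
```

```text
back top corners
 [[ 0.802   0.1521  0.108 ]
 [ 0.814  -0.2746  0.108 ]
 [ 0.6989 -0.2772  0.108 ]
 [ 0.6873  0.1505  0.108 ]]
lid corners
 [[ 0.6755  0.1499  0.122 ]
 [ 0.4847  0.1448  0.122 ]
 [ 0.4927 -0.2828  0.122 ]
 [ 0.6876 -0.2821  0.122 ]]
((0.7415803074836731, -0.061399877071380615), (0.14429989457130432, 0.4294576942920685), 1.4803578853607178)
hole [[ 0.58778178 -0.237307    0.122     ]]
handle bar [[ 0.44899418 -0.01797284  0.116     ]
 [ 0.45354863 -0.12332277  0.116     ]]
[[111  24 102  64 106  90  79  66  58  74  39  50]
 [125  20  63  32  56  44  38  29  24  26  12  49]
 [120  15  23  16  16  18  15  20  19  31  32  61]
 [120  35  44  23  53  52  60  65  64  83  84  84]
 [127  90 107  62 113 116 113 116 118 122 116  91]
 [130 124 124  72 132 129 125 127 131 128 118  94]
 [129 131 123  68 123 118 116 121 118 116 100  89]]
tray ((0.5098209977149963, 0.3307376801967621), (0.28026869893074036, 0.12417908757925034), 5.8537702560424805)
B [[0.55004095 0.05468637 0.104     ]]
W [[ 0.55095013 -0.01001284  0.104     ]]
Y [[ 0.55113687 -0.07556296  0.104     ]]
G [[ 0.55349804 -0.14059893  0.104     ]]
tab [[0.54591744 0.1073298  0.101     ]]
```

```bash
cat >> h.py <<'E'
YAW=0.026; O=np.array([0.6455,-0.0655,0])   # shaker pose
Rz=lambda a:R.from_euler("z",a).as_matrix()
def sh(x,y,z): return O+Rz(YAW)@np.array([x,y,z])
def handle(a): return sh(.035-.232*np.cos(a)+.006*np.sin(a),0,.110+.232*np.sin(a)+.006*np.cos(a))
def rodp(b,r=.114): return sh(-.010-r*np.cos(b),-.1705,.080+r*np.sin(b))
def tool(g,t=0,jaw="x",yaw=YAW,flip=False):
    """TCP pose for grasp point g, tool tilted t (pointing to the back), jaws along shaker x or y"""
    z=np.array([np.sin(t),0,-np.cos(t)]); x=np.array([np.cos(t),0,np.sin(t)]) if jaw=="x" else np.array([0,1.,0])
    if flip: x=-x
    M=Rz(yaw)@np.c_[x,np.cross(z,x),z]; q=R.from_matrix(M).as_quat()
    return np.asarray(g)-.155*M[:,2], q[[3,0,1,2]]
def st(msg=""):
    s=read_state(); print(msg,"t",round(s["time_s"],1),"p",s["ee_pos"].round(4),"F",s["force"].round(1),"w",round(s["gripper_width"],4)); return s
E
python3 - <<'E'
from h import *
ik=lambda *a,**k:(lambda q:None if q is None else np.round(q,2))(inverse_kinematics(*tool(*a,**k)))
for fl in (0,1):
    for a in (0,.5,1,1.5):
        for t in (0,.5): print("handle",fl,a,t,ik(handle(a),t,"x",flip=fl))
    for b,t in ((0,0),(0,.2),(.8,.5),(1.7,.9),(1.7,1.2),(1.7,.5)): print("rod",fl,b,t,ik(rodp(b),t,"y",flip=fl))
    for y in (.12,-.21): print("rack",fl,ik(sh(-.095,y,.088),.25,"y",flip=fl),ik(sh(-.095,y,.088),0,"y",flip=fl))
    for x in (.41,.61): print("tray",fl,ik([x,.33,.05],0,"y",yaw=.1,flip=fl))
E
```

```text
handle 0 0 0 [-0.16  0.15 -0.59  0.84  0.    1.39]
handle 0 0 0.5 None
handle 0 0.5 0 [-0.14  0.11 -0.36  1.11  0.    1.4 ]
handle 0 0.5 0.5 [-0.22 -0.27 -0.82  0.53  0.12  1.35]
handle 0 1 0 [-0.12  0.23 -0.02  1.32  0.    1.42]
handle 0 1 0.5 [-0.17 -0.16 -0.55  0.69  0.09  1.4 ]
handle 0 1.5 0 [-0.1   0.45  0.36  1.48  0.    1.45]
handle 0 1.5 0.5 [-0.13  0.04 -0.29  0.74  0.08  1.43]
rod 0 0 0 [-0.43  0.39 -0.34  0.83  0.   -0.45]
rod 0 0 0.2 [-0.48  0.27 -0.54  0.58  0.1  -0.5 ]
rod 0 0.8 0.5 [-0.53  0.09 -0.66  0.38  0.26 -0.5 ]
rod 0 1.7 0.9 [-0.53  0.13 -0.84 -0.22  0.43 -0.37]
rod 0 1.7 1.2 None
rod 0 1.7 0.5 [-0.44  0.2  -0.45  0.46  0.22 -0.42]
rack 0 [ 0.11  0.17 -0.67  0.48 -0.02  0.08] [ 0.09  0.34 -0.4   0.83  0.    0.07]
rack 0 [-0.53  0.31 -0.47  0.57  0.13 -0.54] [-0.46  0.46 -0.22  0.89  0.   -0.49]
tray 0 [ 0.68  0.35 -0.5   0.73  0.    0.58]
tray 0 [ 0.5   0.61 -0.05  0.9   0.    0.4 ]
handle 1 0 0 [-0.16  0.15 -0.59  0.84  0.   -1.75]
handle 1 0 0.5 None
handle 1 0.5 0 [-0.14  0.11 -0.36  1.11  0.   -1.74]
handle 1 0.5 0.5 [-0.22 -0.27 -0.82  0.53  0.12 -1.79]
handle 1 1 0 [-0.12  0.23 -0.02  1.32  0.   -1.72]
handle 1 1 0.5 [-0.17 -0.16 -0.55  0.69  0.09 -1.75]
handle 1 1.5 0 [-0.1   0.45  0.36  1.48  0.   -1.69]
handle 1 1.5 0.5 [-0.13  0.04 -0.29  0.74  0.08 -1.71]
rod 1 0 0 [-0.43  0.39 -0.34  0.83  0.    2.69]
rod 1 0 0.2 [-0.48  0.27 -0.54  0.58  0.1   2.65]
rod 1 0.8 0.5 [-0.53  0.09 -0.66  0.38  0.26  2.64]
rod 1 1.7 0.9 [-0.53  0.13 -0.84 -0.22  0.43  2.77]
rod 1 1.7 1.2 None
rod 1 1.7 0.5 [-0.44  0.2  -0.45  0.46  0.22  2.72]
rack 1 [ 0.11  0.17 -0.67  0.48 -0.02 -3.06] [ 0.09  0.34 -0.4   0.83  0.   -3.07]
rack 1 [-0.53  0.31 -0.47  0.57  0.13  2.6 ] [-0.46  0.46 -0.22  0.89  0.    2.65]
tray 1 [ 0.68  0.35 -0.5   0.73  0.   -2.56]
tray 1 [ 0.5   0.61 -0.05  0.9   0.   -2.75]
```

Run:
```python
from h import *
command_gripper(.022,40)
p,q=tool(handle(0)+[0,0,.08]); reach(p,q); st("above")
p,q=tool(handle(0)); movel(p,q,.1); st("at")
command_gripper(0,40); st("grip")
for a in np.arange(.1,.35,.1): movel(*tool(handle(a)),.1); st(a)
im,d=snapshot("top"); save("t1.png",im,(205,120,350,245),5)
```

```text
above t 2.7 p [ 0.4488 -0.0713  0.3512] F [ 1.2 -0.8 -0.8] w 0.0218
at t 3.7 p [ 0.4489 -0.0707  0.2715] F [-0.4  0.1  1.1] w 0.0218
grip t 3.9 p [ 0.45   -0.0707  0.272 ] F [ 5.9  1.  -1.7] w 0.0083
0.1 t 4.3 p [ 0.4516 -0.0706  0.2949] F [ 8.5  0.5 -2.5] w 0.0086
0.2 t 4.7 p [ 0.4556 -0.0705  0.3173] F [ 7.  -0.7 -3.9] w 0.0084
0.30000000000000004 t 5.1 p [ 0.4617 -0.0704  0.3393] F [ 7.9  0.1 -5.5] w 0.0084
```

View pics/t1.png

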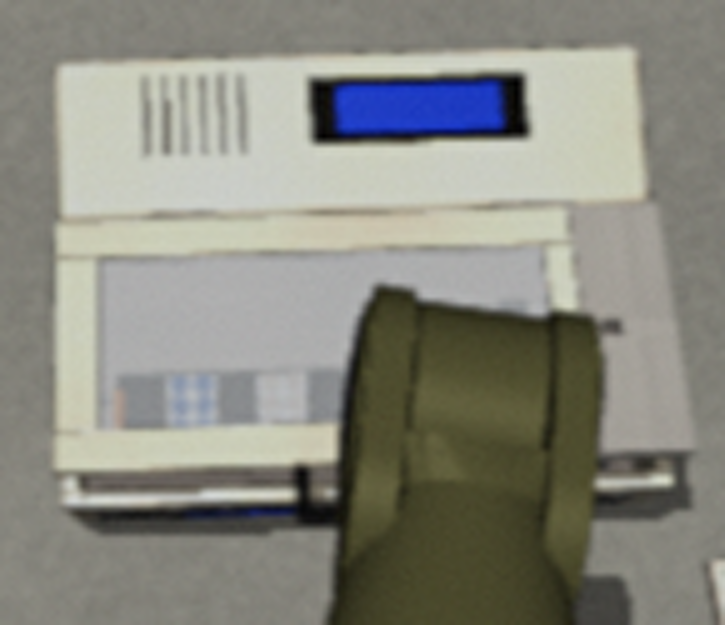

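```bash
sed -i 's/O=np.array(\[0.6455/O=np.array([0.6475/' h.py
python3 - <<'E'
from h import *
for a in np.r_[np.arange(.4,1.45,.1),1.45,1.50]: movel(*tool(handle(a)),.1); s=st(round(a,2))
E
```

```text
0.4 t 5.5 p [ 0.4704 -0.0701  0.3599] F [-0.6 -0.9 -2.2] w 0.0085
0.5 t 5.9 p [ 0.4808 -0.0699  0.3812] F [-4.3 -2.   0.1] w 0.0083
0.6 t 6.3 p [ 0.4931 -0.0695  0.401 ] F [-8.5 -1.1  3.3] w 0.0084
0.7 t 6.7 p [ 0.5073 -0.0691  0.4194] F [-11.3  -1.1   7.4] w 0.0086
0.8 t 7.1 p [ 0.5232 -0.0687  0.4366] F [-13.5  -0.7  12.3] w 0.0082
0.9 t 7.5 p [ 0.541  -0.0683  0.4524] F [-16.3  -0.8  16.1] w 0.0086
1.0 t 7.8 p [ 0.5613 -0.0677  0.466 ] F [-10.7   0.2  15.9] w 0.0088
1.1 t 8.2 p [ 0.5821 -0.0672  0.4773] F [-8.8 -0.2 14.3] w 0.0081
1.2 t 8.6 p [ 0.6043 -0.0666  0.486 ] F [-4.6 -0.2 10.6] w 0.0082
1.3 t 9.0 p [ 0.6266 -0.066   0.4924] F [-3.3 -0.2  9.6] w 0.0084
1.4 t 9.4 p [ 0.6497 -0.0655  0.4963] F [-0.4  0.4  5.6] w 0.0084
1.45 t 9.6 p [ 0.6611 -0.0651  0.4976] F [-1.2 -0.4  5.8] w 0.0084
1.5 t 9.9 p [ 0.6728 -0.0649  0.4986] F [-1.8 -1.   7.2] w 0.0085
```

Run:
```python
from h import *
movel(*tool(handle(1.515)),.1); st()
command_gripper(.03); p,q=tool(handle(1.515)+[0,0,.07]); movel(p,q,.15)
reach(*tool(sh(-.30,-.15,.35),0,"y")); st()
for n in ("top","scene"):
    im,d=snapshot(n); cv2.imwrite(f"pics/{n}2.png",im); np.save(f"pics/{n}2.npy",d)
    save(f"{n}2c.png",im,(205,120,350,245) if n=="top" else (120,70,310,270),4 if n=="top" else 3)
```

```text
t 10.2 p [ 0.6762 -0.0648  0.4985] F [-0.1 -1.1  6.2] w 0.0086
 t 12.9 p [ 0.3518 -0.2232  0.5049] F [-0.3 -0.5 -0.6] w 0.0301
```

View pics/top2c.png

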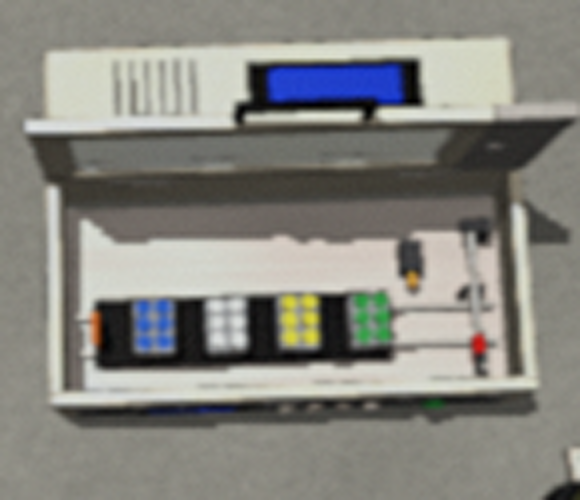

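View pics/scene2c.png

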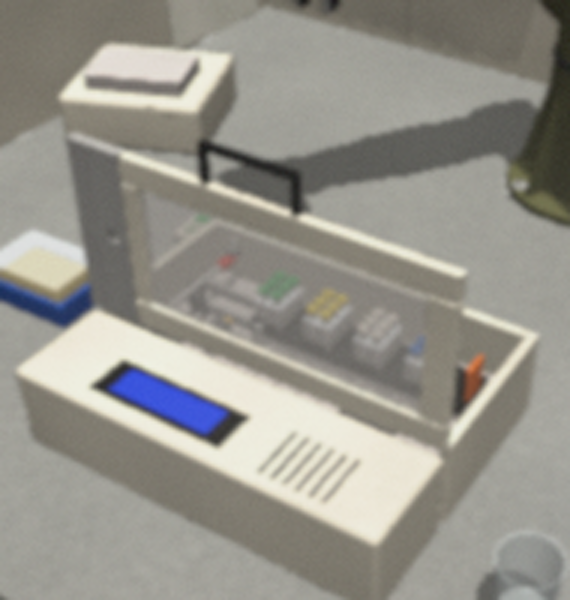

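```bash
cat >> h.py <<'E'
COL=dict(red=((170,120,100),(179,255,255)),blue=((100,80,90),(122,255,255)),yellow=((22,90,130),(35,255,255)),green=((50,80,60),(85,255,255)),orange=((3,150,130),(17,255,255)))
def blob(im,c,box):
    h=cv2.cvtColor(im,cv2.COLOR_BGR2HSV); m=cv2.inRange(h,*map(np.array,COL[c]))
    if c=="red": m|=cv2.inRange(h,(0,120,100),(4,255,255))
    s=np.zeros_like(m); x0,y0,x1,y1=box; s[y0:y1,x0:x1]=m[y0:y1,x0:x1]
    v,u=np.nonzero(s); return (np.array([u.mean(),v.mean()]) if len(u) else None),len(u),s
def inv(P): return Rz(YAW).T@(P-O)
E
python3 - <<'E'
from h import *
im=cv2.imread("pics/top2.png"); box=(215,170,340,222)
for c,z in dict(red=.084,blue=.104,yellow=.104,green=.104,orange=.095).items():
    uv,n,_=blob(im,c,box); P=plane("top",uv,z)[0]; print(c,n,uv.round(1),P.round(4),"shaker",inv(P).round(4))
g=lambda p:np.array(p)/4+[205,120]-.4
for nm,p,z in (("pivot block",(474,230),.085),("innerFL",(62,389),.108),("innerFR",(522,377),.108),("white",(228,325),.104)):
    P=plane("top",g(p),z)[0]; print(nm,P.round(4),inv(P).round(4))
ims=cv2.imread("pics/scene2.png"); 
uv,n,_=blob(ims,"red",(180,140,220,175)); print(uv,n, "pred px sleeve",pix("scene",rodp(0)),pix("top",rodp(0)))
print("handle pred scene",pix("scene",handle(1.5)),"seen",np.array([249,167])/3+[120,70])
E
```

```text
red 15 [324.2 205.9] [ 0.5316 -0.238   0.084 ] shaker [-0.1203 -0.1694  0.084 ]
blue 97 [243.2 200.8] [0.5495 0.0541 0.104 ] shaker [-0.0949  0.1221  0.104 ]
yellow 87 [279.6 199.6] [ 0.5528 -0.0757  0.104 ] shaker [-0.095  -0.0077  0.104 ]
green 83 [299.1 201. ] [ 0.5471 -0.145   0.104 ] shaker [-0.1025 -0.0769  0.104 ]
orange 12 [235.3 200.2] [0.553  0.0822 0.095 ] shaker [-0.0907  0.1501  0.095 ]
pivot block [ 0.6378 -0.2385  0.085 ] [-0.0142 -0.1727  0.085 ]
innerFL [0.4923 0.1352 0.108 ] [-0.1499  0.2047  0.108 ]
innerFR [ 0.4993 -0.2705  0.108 ] [-0.1534 -0.2011  0.108 ]
white [ 0.5486 -0.0114  0.104 ] [-0.0975  0.0566  0.104 ]
None 0 pred px sleeve [[194.56664839 156.84627113]] [[324.34581068 207.01789235]]
handle pred scene [[202.72591307 121.94303263]] seen [203.         125.66666667]
```

Run:
```python
from h import *
command_gripper(.026,30)
reach(*tool(rodp(0)+[0,0,.10],0,"y")); movel(*tool(rodp(0),0,"y"),.1); st("at")
command_gripper(0,30); s=st("grip")
if .009<s["gripper_width"]<.018:
    for b in np.r_[np.arange(.15,1.6,.15),1.6]:
        movel(*tool(rodp(b),.85*b/1.7,"y"),.08); s=st(round(b,2))
        if np.abs(s["force"]).max()>25: break
```

```text
at t 15.3 p [ 0.5272 -0.239   0.2396] F [-16.7  10.3  39.9] w 0.0258
grip t 15.6 p [ 0.5285 -0.2386  0.2381] F [-5.7  7.2 24.7] w 0.0127
0.15 t 16.0 p [ 0.5178 -0.2388  0.2519] F [ 3.3  3.7 -0.7] w 0.0125
0.3 t 16.3 p [ 0.5097 -0.239   0.267 ] F [ 3.   3.7 -1.7] w 0.0129
0.45 t 16.7 p [ 0.5044 -0.2392  0.2807] F [ 1.7  4.8 -2.7] w 0.0127
0.6 t 17.0 p [ 0.5017 -0.2393  0.2924] F [ 1.1  4.6 -1.8] w 0.0128
0.75 t 17.2 p [ 0.5016 -0.2393  0.3018] F [ 1.8  4.7 -3.3] w 0.0128
0.9 t 17.5 p [ 0.5035 -0.2392  0.3083] F [ 3.6  5.2 -5.7] w 0.0124
1.05 t 17.7 p [ 0.5082 -0.2392  0.3132] F [ 6.8  5.7 -5.9] w 0.0099
1.2 t 18.0 p [ 0.5132 -0.239   0.3146] F [-3.   6.7  3.5] w 0.0097
1.35 t 18.2 p [ 0.521  -0.2389  0.3137] F [-2.8  6.9  8.5] w 0.0098
1.5 t 18.5 p [ 0.5302 -0.2387  0.31  ] F [-3.1  8.7 10.8] w 0.0098
1.6 t 18.8 p [ 0.5368 -0.2387  0.3059] F [-1.4 10.1 12. ] w 0.0097
```

Run:
```python
from h import *
for n in ("top","scene"):
    im,d=snapshot(n); cv2.imwrite(f"pics/{n}3.png",im)
a=cv2.resize(cv2.imread("pics/top3.png")[150:230,280:350],None,fx=6,fy=6,interpolation=2)
b=cv2.resize(cv2.imread("pics/scene3.png")[90:170,140:200],None,fx=6,fy=6,interpolation=2)
cv2.imwrite("pics/m3.png",np.hstack([a[:480],b[:480]]))
```

```text
(no output)
```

View pics/m3.png

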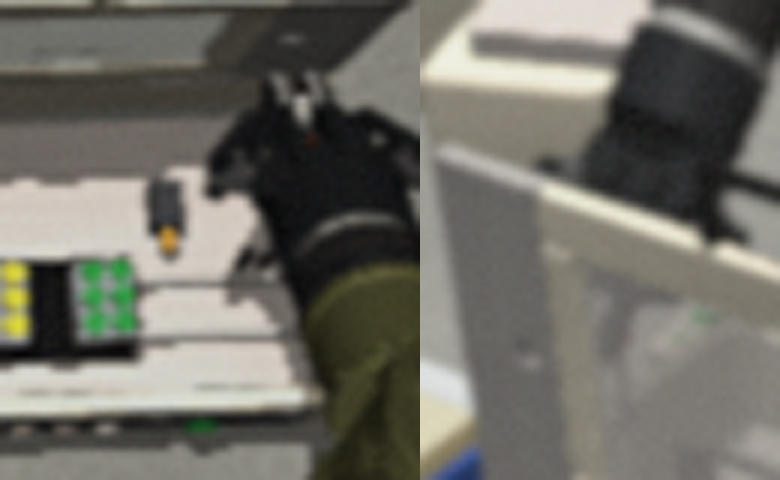

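Run:
```python
from h import *
for b in (1.64,1.68,1.72,1.76,1.80):
    movel(*tool(rodp(b),.85,"y"),.04); s=st(b)
    if s["force"][0]<-12: break
im,d=snapshot("top")
a=cv2.resize(im[140:210,290:350],None,fx=7,fy=7,interpolation=2); cv2.imwrite("pics/m4.png",a)
```

```text
1.64 t 19.1 p [ 0.5362 -0.2387  0.3002] F [-0.5  9.3 12.9] w 0.0098
1.68 t 19.4 p [ 0.5412 -0.2386  0.3002] F [ 0.5 10.9 13.8] w 0.0096
1.72 t 19.7 p [ 0.5459 -0.2385  0.2999] F [ 0.6  9.5 13.5] w 0.0094
1.76 t 19.9 p [ 0.5479 -0.2384  0.2988] F [-28.1  12.1  29.9] w 0.0098
```

View pics/m4.png

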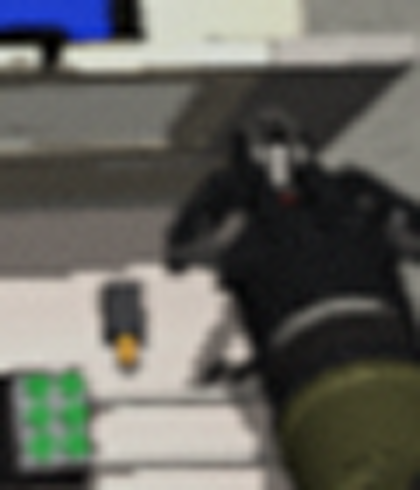

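Run:
```python
from h import *
s=st(); movel(s["ee_pos"]+[-.002,0,.001],None,.03); st()
command_gripper(.030); s=st("open")
z=R.from_quat(s["ee_rot"][[1,2,3,0]]).as_matrix()[:,2]
movel(s["ee_pos"]-.10*z,None,.1)
reach(*tool(sh(-.30,-.05,.40),0,"y")); st()
for n in ("top","scene"):
    im,d=snapshot(n); cv2.imwrite(f"pics/{n}5.png",im); np.save(f"pics/{n}5.npy",d)
a=cv2.resize(cv2.imread("pics/top5.png")[120:220,280:350],None,fx=5,fy=5,interpolation=2)
b=cv2.resize(cv2.imread("pics/scene5.png")[90:190,130:220],None,fx=5,fy=5,interpolation=2)
cv2.imwrite("pics/m5.png",np.hstack([a,b]))
im=cv2.imread("pics/top5.png"); uv,n,_=blob(im,"red",(300,130,345,222)); print(uv,n)
for b in (1.5,1.6,1.7,1.78): print(b,pix("top",rodp(b)).round(1),pix("scene",rodp(b)).round(1))
print([(r,pix("top",rodp(1.7,r)).round(1).tolist()) for r in (.1,.126)])
```

```text
t 20.0 p [ 0.5479 -0.2384  0.2988] F [-27.8  12.   30.4] w 0.0099
 t 20.3 p [ 0.5462 -0.238   0.3002] F [-0.7  6.8  0.5] w 0.0095
open t 20.7 p [ 0.5462 -0.2389  0.3001] F [ 0.8 -0.   0.6] w 0.0299
 t 23.1 p [ 0.3494 -0.1234  0.5541] F [0.2 0.1 0.7] w 0.03
[328.83333333 169.66666667] 6
1.5 [[328.8 171.2]] [[170.6 143.5]]
1.6 [[328.5 167.9]] [[168.1 145.1]]
1.7 [[328.2 164.7]] [[165.7 147.1]]
1.78 [[327.9 162.2]] [[163.8 148.9]]
[(0.1, [[327.4, 166.2]]), (0.126, [[328.9, 163.3]])]
```

View pics/m5.png

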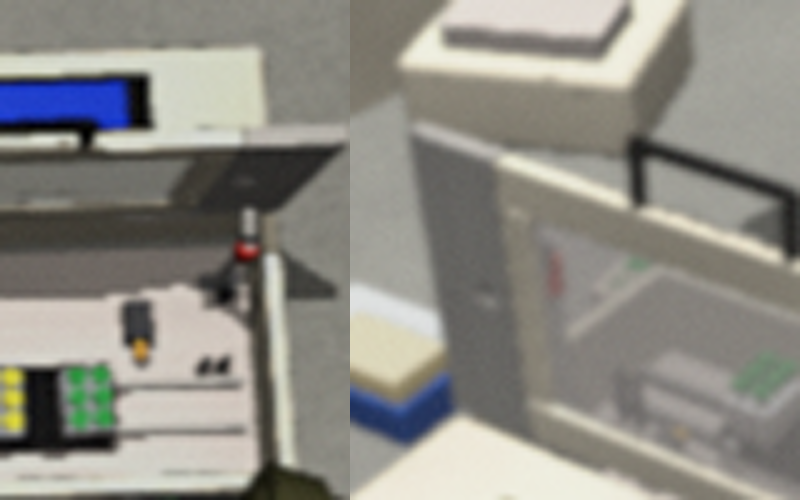

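Run:
```python
from h import *
command_gripper(0,30)
def push(b):
    c=rodp(b,.112)-Rz(YAW)@np.array([np.sin(b),0,np.cos(b)])*.007
    return tool(c-Rz(YAW)@np.array([.0208,0,-.0036]),.85,"y")
p,q=push(1.4); reach(p-np.array([.04,0,-.01]),q); st("pre")
for b in np.arange(1.4,1.79,.03):
    movel(*push(b),.05); s=st(round(b,2))
    if s["force"][0]<-7: break
s=read_state(); z=R.from_quat(s["ee_rot"][[1,2,3,0]]).as_matrix()[:,2]
movel(s["ee_pos"]-.10*z,None,.1)
reach(*tool(sh(-.30,-.05,.40),0,"y"))
for n in ("top","scene"):
    im,d=snapshot(n); cv2.imwrite(f"pics/{n}6.png",im); np.save(f"pics/{n}6.npy",d)
a=cv2.resize(cv2.imread("pics/top6.png")[120:220,280:350],None,fx=5,fy=5,interpolation=2)
b=cv2.resize(cv2.imread("pics/scene6.png")[90:190,130:220],None,fx=5,fy=5,interpolation=2)
cv2.imwrite("pics/m6.png",np.hstack([a,b]))
for f in "56": print(blob(cv2.imread(f"pics/top{f}.png"),"red",(300,130,345,222))[:2])
```

```text
pre t 25.0 p [ 0.4393 -0.2406  0.3057] F [ 0.4 -0.1  0.5] w -0.0001
1.4 t 25.9 p [ 0.4786 -0.2404  0.2949] F [ 0.3 -0.4 -0.5] w 0.0
1.43 t 26.2 p [ 0.4822 -0.2405  0.2961] F [-0.7  1.   0. ] w -0.0001
1.46 t 26.4 p [ 0.4856 -0.2403  0.2966] F [-0.6  0.5  0.2] w 0.0
1.49 t 26.7 p [ 0.489  -0.2402  0.2971] F [-0.2  0.1 -0.4] w 0.0002
1.52 t 26.9 p [ 0.4923 -0.2401  0.2975] F [-0.3 -0.1 -0.1] w -0.0001
1.55 t 27.2 p [ 0.4956 -0.24    0.2978] F [-0.7 -0.5 -0.7] w -0.0001
1.58 t 27.4 p [ 0.4989 -0.2399  0.2979] F [ 0.1 -0.3  1. ] w -0.0
1.61 t 27.7 p [ 0.5023 -0.2398  0.2981] F [ 0.2 -0.4  0.3] w -0.0002
1.64 t 27.9 p [ 0.5057 -0.2397  0.2982] F [ 0.2  0.2 -0.4] w 0.0002
1.67 t 28.2 p [ 0.5091 -0.2396  0.298 ] F [-0.9  0.5 -0.1] w -0.0002
1.7 t 28.4 p [ 0.5124 -0.2396  0.2979] F [0.6 0.2 0.2] w 0.0002
1.73 t 28.7 p [ 0.5158 -0.2395  0.2976] F [1.1 0.1 0.3] w 0.0004
1.76 t 28.9 p [ 0.5191 -0.2394  0.2972] F [-0.8  0.2 -0.4] w 0.0
1.79 t 29.2 p [ 0.5218 -0.2393  0.2967] F [-8.4  0.8  5.4] w 0.0002
(array([328.83333333, 169.66666667]), 6)
(array([328.55555556, 162.66666667]), 9)
```

View pics/m6.png

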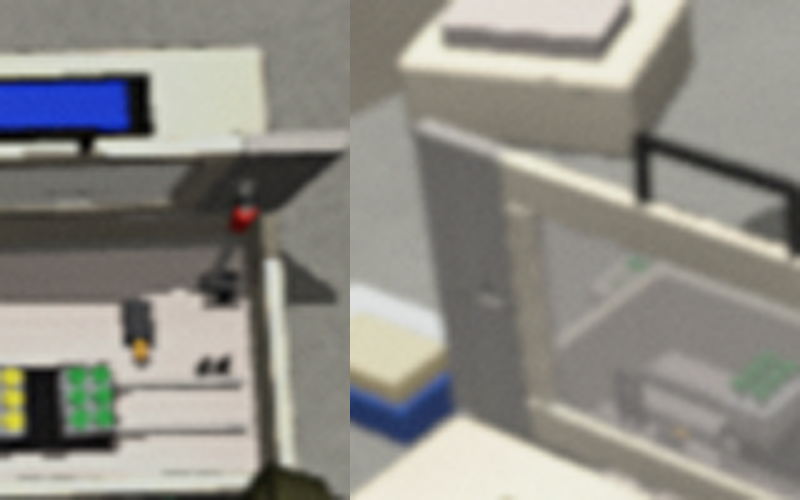

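Run:
```python
from h import *
command_gripper(.036,30)
g=handle(1.49); reach(*tool(g+[0,0,.09])); movel(*tool(g),.1); st("at")
command_gripper(0,30); s=st("grip")
if s["gripper_width"]>.006:
    for a in np.arange(1.46,1.20,-.02):
        movel(*tool(handle(a)),.04); s=st(round(a,2))
        if s["force"][2]>14 : break
```

```text
at t 34.8 p [ 0.6698 -0.0649  0.4976] F [ 0.3 -0.3  0.3] w 0.0357
grip t 35.1 p [ 0.6699 -0.0649  0.4975] F [0.5 0.2 3.3] w 0.0088
1.46 t 35.5 p [ 0.6627 -0.0651  0.497 ] F [-0.7  0.2  6. ] w 0.0087
1.44 t 35.7 p [ 0.6582 -0.0652  0.4966] F [-0.2 -0.9  7.6] w 0.0088
1.42 t 36.0 p [ 0.6536 -0.0654  0.4958] F [0.7 0.4 6.1] w 0.0088
1.4 t 36.3 p [ 0.649  -0.0655  0.4953] F [-1.5 -0.6  6.6] w 0.0088
1.38 t 36.5 p [ 0.6444 -0.0656  0.4943] F [-1.2 -0.2  6.9] w 0.0092
1.36 t 36.8 p [ 0.6398 -0.0657  0.4935] F [-0.2 -0.   6.3] w 0.0088
1.34 t 37.1 p [ 0.6352 -0.0658  0.4924] F [-1.5  0.1  5.8] w 0.0088
1.32 t 37.3 p [ 0.6307 -0.066   0.4913] F [-2.  -0.9  4.8] w 0.0089
1.3 t 37.6 p [ 0.6262 -0.0661  0.4901] F [-1.5 -0.4  5.7] w 0.0083
1.28 t 37.9 p [ 0.6217 -0.0662  0.4888] F [-1.6 -0.4  5.3] w 0.0089
1.26 t 38.1 p [ 0.6177 -0.0663  0.4878] F [ 1.4 -1.2  4. ] w 0.0086
1.24 t 38.4 p [ 0.6141 -0.0663  0.4871] F [5.4 0.  5.1] w 0.0089
1.22 t 38.7 p [ 0.6107 -0.0663  0.4863] F [10.3  0.   5.8] w 0.0087
```

Run:
```python
from h import *
movel(*tool(handle(1.255)),.04); st()
command_gripper(.03); movel(*tool(handle(1.255)+[0,0,.09]),.15)
reach(*tool(sh(-.30,-.05,.40),0,"y")); st()
for n in ("top","scene"):
    im,d=snapshot(n); cv2.imwrite(f"pics/{n}7.png",im); np.save(f"pics/{n}7.npy",d)
a=cv2.resize(cv2.imread("pics/top7.png")[120:220,260:350],None,fx=5,fy=5,interpolation=2)
b=cv2.resize(cv2.imread("pics/scene7.png")[80:180,130:200],None,fx=5,fy=5,interpolation=2)
cv2.imwrite("pics/m7.png",np.hstack([a,b]))
print("handle pred",[(x,pix("top",handle(x)).round(1).tolist(),pix("scene",handle(x)).round(1).tolist()) for x in (1.2,1.27,1.34)])
```

```text
t 39.0 p [ 0.6168 -0.0663  0.4877] F [2.6 0.2 5.8] w 0.0087
 t 41.7 p [ 0.3492 -0.1233  0.5548] F [ 0.3 -0.3 -0.3] w 0.0302
handle pred [(1.2, [[282.2, 170.7]], [[218.0, 115.9]]), (1.27, [[282.1, 165.3]], [[214.6, 116.6]]), (1.34, [[281.9, 159.8]], [[211.1, 117.7]])]
```

View pics/m7.png

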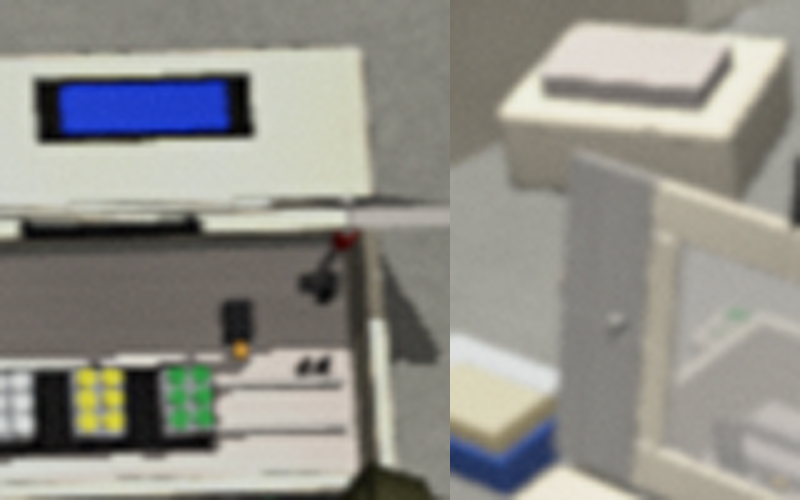

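```bash
cat >> h.py <<'E'
def tray(im):
    h=cv2.cvtColor(im,cv2.COLOR_BGR2HSV); k=cv2.inRange(h,(105,120,60),(125,255,255)); k[:,:138]=0;k[:,212:]=0;k[:165]=0;k[275:]=0
    c=max(cv2.findContours(k,0,2)[0],key=cv2.contourArea); q=plane("top",c.reshape(-1,2),.022)[:,:2].astype(np.float32)
    b=cv2.boxPoints(cv2.minAreaRect(q)); e=[b[1]-b[0],b[2]-b[1]]; e.sort(key=np.linalg.norm); l=e[1]*np.sign(e[1][0])
    return b.mean(0),np.arctan2(l[1],l[0]),[round(float(np.linalg.norm(v)),3) for v in e]
def racks(im):
    out={}
    for c in ("blue","yellow","green"):
        uv,n,_=blob(im,c,(232,190,312,214))
        if n>30: out[c]=inv(plane("top",uv,.104)[0])[:2]
    return out
T=.15
def pick(x,y):
    """x,y in shaker frame"""
    command_gripper(.052,35)
    g=sh(x,y,.087); q=inverse_kinematics(*tool(g+[0,0,.12],T,"y"))
    reach(*tool(g+[0,0,.12],T,"y")); movel(*tool(g,T,"y"),.12); s=st("at rack")
    if s["force"][2]>15: return False
    command_gripper(.02,35); s=st("grip"); movel(*tool(g+[0,0,.11],T,"y"),.12); s=st("lifted")
    return s["gripper_width"]>.030
def place(u):
    im,_=snapshot("top"); c,yw,sz=tray(im); print("tray",c,yw,sz)
    g=np.r_[c+u*np.array([np.cos(yw),np.sin(yw)]),.035]
    w=np.array([.47,.22,.20]); movel(*tool(w,T,"y"),.25); movel(*tool(np.r_[g[:2],.12],T,"y",yw),.2); s=st("over tray")
    if s["gripper_width"]<.030: return False
    movel(*tool(g,T,"y",yw),.08); s=st("down")
    k=0
    while s["force"][2]<2.5 and k<3: k+=1; movel(s["ee_pos"]-[0,0,.0015],None,.03); s=st("seek")
    command_gripper(.052); movel(*tool(np.r_[g[:2],.13],T,"y",yw),.15); movel(*tool(w,T,"y"),.25); return True
E
python3 - <<'E'
from h import *
im=cv2.imread("pics/top7.png"); print(racks(im),tray(im))
for u in (-.0975,.0975): 
    c,yw,_=tray(im); print(inverse_kinematics(*tool(np.r_[c+u*np.array([np.cos(yw),np.sin(yw)]),.035],T,"y",yw)))
r=racks(im); ok=pick(-.095,r["green"][1]); print(ok)
if ok: print(place(-.0975))
im,_=snapshot("top"); save("top8.png",im); save("m8.png",im,(130,120,350,270),3.5); print(racks(im))
E
```

```text
{'blue': array([-0.09487008,  0.12211104]), 'yellow': array([-0.09516566, -0.00755748]), 'green': array([-0.09482513, -0.07224579])} (array([0.50976735, 0.33082303], dtype=float32), np.float32(0.10216747), [0.124, 0.28])
[ 0.71196496  0.27974571 -0.65305085  0.5147327  -0.08568826  0.60450629]
[ 0.54018635  0.53972828 -0.23808851  0.65695758 -0.06342613  0.4336971 ]
at rack t 44.4 p [ 0.5317 -0.1409  0.2411] F [ 0.1 -0.1  0.1] w 0.0519
grip t 44.6 p [ 0.5318 -0.1409  0.2413] F [-1.4  1.1  5.6] w 0.0353
lifted t 45.7 p [ 0.5308 -0.1406  0.3493] F [ 0.4 -0.  -1.8] w 0.0352
True
tray [0.50979567 0.3307093 ] 0.10216755 [0.124, 0.28]
over tray t 48.2 p [0.3903 0.3181 0.2737] F [-0.3 -0.  -0. ] w 0.0355
down t 49.5 p [0.3901 0.3187 0.1887] F [ 0.6 -0.8 -0.1] w 0.0352
seek t 49.7 p [0.3903 0.3188 0.1875] F [ 0.4 -0.4 -0.2] w 0.0352
seek t 50.0 p [0.3902 0.3188 0.1873] F [-7.  -3.7 15.8] w 0.0357
True
{'blue': array([-0.09497841,  0.12196029]), 'yellow': array([-0.09470919, -0.00765425])}
```

View pics/m8.png

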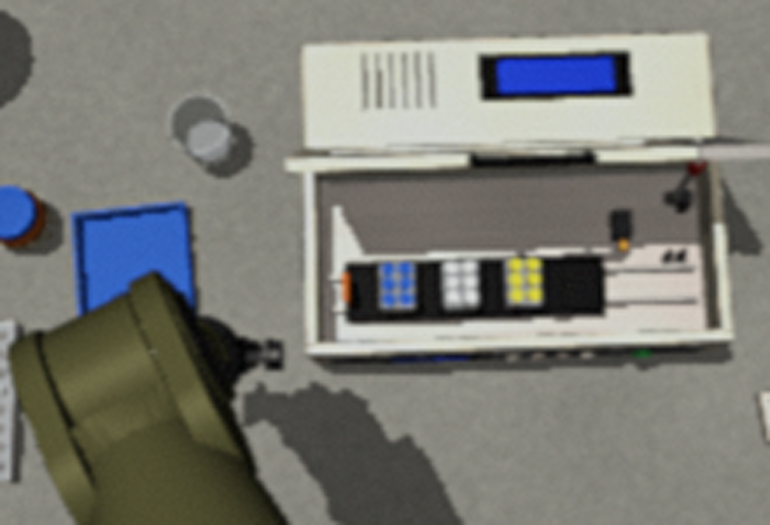

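Run:
```python
from h import *
for u,y in ((-.0325,-.0076),(.0325,.0573)):
    ok=pick(-.095,y)
    im,_=snapshot("top"); 
    for c in ("green","yellow"):
        uv,n,_=blob(im,c,(140,170,205,265)); print(c,n,None if uv is None else plane("top",uv,.05)[0].round(4))
    print(ok, ok and place(u))
    if not ok: break
im,_=snapshot("top"); cv2.imwrite("pics/top9.png",im); print(racks(im))
```

```text
at rack t 54.3 p [ 0.5301 -0.0761  0.241 ] F [ 0.4 -0.4  0. ] w 0.052
grip t 54.6 p [ 0.5301 -0.0762  0.2413] F [-1.2 -0.   5.7] w 0.0353
lifted t 55.7 p [ 0.5291 -0.0761  0.3493] F [-0.9  0.1 -1. ] w 0.0352
green 73 [0.4145 0.3197 0.05  ]
yellow 0 None
tray [0.50979304 0.3307348 ] 0.10216755 [0.124, 0.28]
over tray t 58.0 p [0.4545 0.3246 0.2735] F [ 1.1 -1.   0.1] w 0.0353
down t 59.2 p [0.4548 0.3253 0.1888] F [-0.2  0.2 -0.1] w 0.0349
seek t 59.4 p [0.4549 0.3254 0.1876] F [-0.5 -0.4 -1.3] w 0.0355
seek t 59.7 p [0.4549 0.3255 0.1873] F [-5.3 -3.4 13.6] w 0.0355
True True
at rack t 63.8 p [ 0.5284 -0.0111  0.241 ] F [ 0.  -0.2  0.5] w 0.0523
grip t 64.1 p [ 0.5284 -0.0113  0.2413] F [-1.8  0.6  5.9] w 0.0354
lifted t 65.1 p [ 0.5274 -0.0113  0.3493] F [ 0.2 -0.3 -1.2] w 0.0351
green 72 [0.4144 0.3197 0.05  ]
yellow 65 [0.4765 0.3263 0.05  ]
tray [0.50976735 0.33082303] 0.10216747 [0.124, 0.28]
over tray t 67.3 p [0.519  0.331  0.2735] F [ 0.7 -0.6 -0.9] w 0.0353
down t 68.5 p [0.5194 0.332  0.1888] F [-0.1  0.  -1.2] w 0.0354
seek t 68.7 p [0.5195 0.3321 0.1876] F [ 0.3  0.  -0.4] w 0.0352
seek t 69.0 p [0.5195 0.3321 0.1873] F [-4.7 -2.4 10.9] w 0.0353
True True
{'blue': array([-0.09474871,  0.1221012 ])}
```

Run:
```python
from h import *
ok=pick(-.095,.122); print(ok, ok and place(.0975))
reach(*tool(sh(-.30,-.15,.35),0,"y")); st()
im,_=snapshot("top"); cv2.imwrite("pics/top10.png",im); save("m10.png",im,(130,120,350,270),3.5)
uv,n,_=blob(im,"orange",(225,190,262,216)); print("tab",uv,n,inv(plane("top",uv,.098)[0]),tray(im))
```

```text
at rack t 73.0 p [0.5266 0.0536 0.241 ] F [ 0.5  0.4 -0.3] w 0.0522
grip t 73.3 p [0.5267 0.0535 0.2412] F [-1.6  0.7  4.5] w 0.035
lifted t 74.4 p [0.5258 0.0533 0.3493] F [-0.1 -1.  -0.7] w 0.0354
tray [0.50976735 0.33082303] 0.10216747 [0.124, 0.28]
over tray t 76.5 p [0.5835 0.3377 0.2735] F [ 0.1  0.5 -0.6] w 0.0353
down t 77.7 p [0.584  0.3386 0.1888] F [ 0.3  0.3 -1.1] w 0.0357
seek t 77.9 p [0.5841 0.3387 0.1875] F [ 0.1 -0.6 -0.6] w 0.0353
seek t 78.2 p [0.5841 0.3387 0.1874] F [-3.4 -2.   9.4] w 0.0354
True True
 t 82.0 p [ 0.3519 -0.2228  0.5046] F [ 0.4  0.9 -0.9] w 0.0522
tab [228.7 201.4] 10 [-0.09447832  0.1737335   0.098     ] (array([0.5097792 , 0.33070764], dtype=float32), np.float32(0.10216767), [0.124, 0.28])
```

View pics/m10.png

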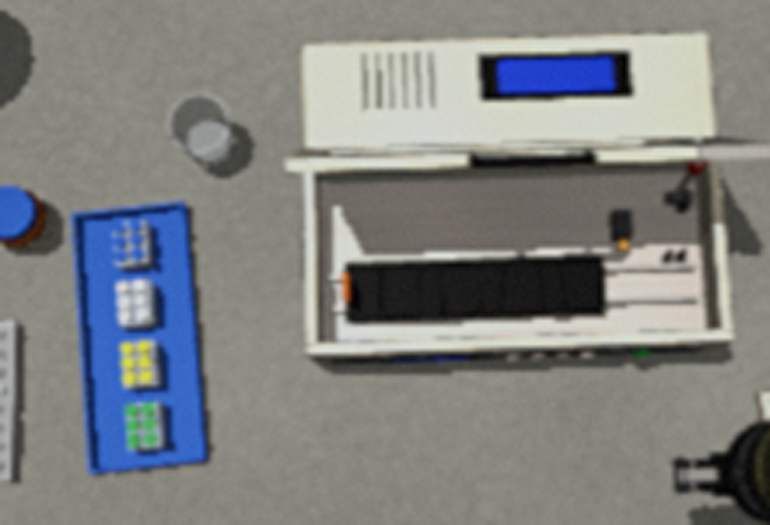

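Run:
```python
from h import *
command_gripper(.015,40)
g=lambda y,z=.093: tool(sh(-.095,y,z),T,"y")
reach(*g(.1745,.20)); movel(*g(.1745),.1); s=st("at tab")
if s["force"][2]<10:
    for y in np.r_[np.arange(.165,.135,-.01),np.arange(.135,.1215,-.0025)]:
        movel(*g(y),.05); s=st(round(y,4))
        if abs(s["force"][1])>25: break
    im,_=snapshot("top"); cv2.imwrite("pics/top11.png",im)
```

```text
at tab t 85.2 p [0.5253 0.1059 0.2469] F [-0.7  0.2  0.1] w 0.0151
0.165 t 85.5 p [0.5252 0.0959 0.2466] F [-0.2  0.3 -0.8] w 0.0149
0.155 t 85.9 p [0.5253 0.0859 0.2462] F [ 0.4 -0.3 -0.3] w 0.0149
0.145 t 86.2 p [0.5256 0.0759 0.2462] F [ 0.8 -0.2 -0.1] w 0.0149
0.135 t 86.6 p [0.5259 0.0661 0.2462] F [ 0.2  1.  -0.1] w 0.0152
0.1325 t 86.8 p [0.5259 0.0637 0.2462] F [-0.1 -0.8  0.2] w 0.0153
0.13 t 87.1 p [0.526  0.0612 0.2462] F [ 0.3 -0.8 -0.1] w 0.015
0.1275 t 87.3 p [0.5261 0.0587 0.2463] F [-0.2 -0.  -0. ] w 0.0149
0.125 t 87.6 p [0.5261 0.0576 0.2463] F [-0.1  7.2 -0.3] w 0.0151
0.1225 t 87.8 p [0.5262 0.0566 0.2463] F [-0.4 15.  -2.2] w 0.015
```

Run:
```python
from h import *
s=st(); movel(*tool(sh(-.095,.127,.093),T,"y"),.05); st("back"); movel(*tool(sh(-.095,.127,.20),T,"y"),.1)
reach(*tool(sh(-.30,-.15,.35),0,"y")); st()
im,_=snapshot("top"); cv2.imwrite("pics/top12.png",im); save("m12.png",im,(205,160,345,225),5.5)
uv,n,_=blob(im,"orange",(215,190,262,216)); print("tab",uv,n,None if uv is None else inv(plane("top",uv,.098)[0]))
```

```text
t 87.9 p [0.5262 0.0566 0.2463] F [-0.2 14.7 -1.4] w 0.0152
back t 88.1 p [0.5261 0.0585 0.2463] F [-0.3  2.5 -0. ] w 0.0148
 t 90.8 p [ 0.3519 -0.2229  0.5044] F [ 0.4 -0.2  0.6] w 0.0151
tab [241. 201.] 7 [-0.09453679  0.12991231  0.098     ]
```

View pics/m12.png

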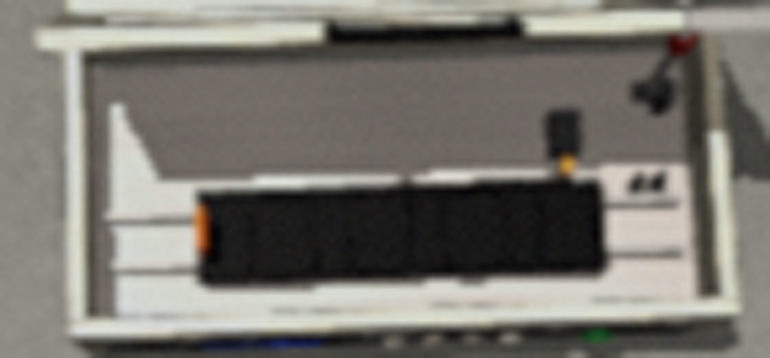

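Run:
```python
from h import *
im,_=snapshot("scene"); cv2.imwrite("pics/s13.png",im)
save("m13.png",im,(100,70,450,300),2.2)
a,b=cv2.imread("pics/top0.png"),cv2.imread("pics/top12.png")
for nm,(x0,y0,x1,y1) in dict(bottle=(365,200,395,230),tipbox=(355,165,400,200),timer=(343,225,372,250),brack=(105,205,138,262),jar=(122,170,145,192),beaker=(177,145,202,170)).items():
    print(nm,cv2.absdiff(a,b)[y0:y1,x0:x1].mean().round(2))
```

```text
bottle 34.11
tipbox 13.8
timer 62.32
brack 14.77
jar 10.72
beaker 12.4
```

View pics/m13.png

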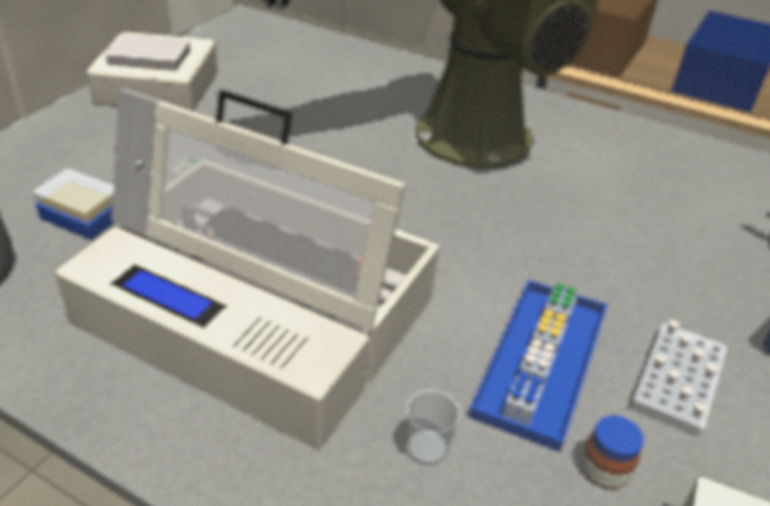

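Run:
```python
from h import *
reach(*tool(sh(-.30,.05,.40),0,"y"))
a=cv2.imread("pics/top0.png"); b,_=snapshot("top")
for nm,(x0,y0,x1,y1) in dict(bottle=(365,200,395,230),timer=(343,225,372,250),ref=(400,210,430,240)).items():
    print(nm,cv2.absdiff(a,b)[y0:y1,x0:x1].mean().round(2), cv2.phaseCorrelate(*[cv2.cvtColor(i[y0:y1,x0:x1],6).astype(np.float32) for i in (a,b)])[0])
finish_job(); st()
```

```text
bottle 9.81 (0.19370355114688387, 0.039368090722701865)
timer 11.62 (0.033379867394099705, 0.4687858449311939)
ref 10.86 (0.03175016042064627, -0.019594102975485583)
the job is handed in; nothing more can be done
the job is handed in; nothing more can be done
```

The job is done and handed in at about 93 s. I raised the lid, propped it on its rod before touching any rack, moved all four racks to the blue tray, and pushed the carriage home by its orange tab.

**Last checks**
- **Lid:** it rests at about 1.27 rad, and the end of the rod's pin shows through the hole in the steel strip.
- **Racks:** all four (green, yellow, white, blue) stand upright in a row in the tray, which did not move.
- **Carriage:** it moved 44–45 mm by picture, and about 15 N against it at the end did not move it further. I saw no 8 N peak as it passed the detent, so "home" rests on the measured travel and the firm stop.
- **Bench:** the other things look unmoved. Wash bottle and timer shifted less than half a pixel, and picture differences for the rest were at noise level.

**Less clean moments**
- **Rod grasp:** while I lowered the gripper onto the rod sleeve, the wrist read about 40 N. I could not see what the gripper touched, so I don't know whether this comes close to the 40 N contact limit.
- **Rod swing:** the grip slackened during the swing and left the rod at about 1.6 rad. I pushed it the rest of the way with closed fingers before lowering the lid onto it.

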